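# Turn the gauge leaf of the drill tray over its spine

## Robot

A 6-joint arm with a two-finger parallel gripper is mounted at the origin on the work surface. World frame = base frame: x ahead of the robot, y to its left, z up, the work surface at z = 0. Lengths are in m, angles in rad, forces in N, time in s.
With the tool pointing down it reaches from about 0.3 to 0.875 m from the base axis. Payload 6.4 kg.
Tool frame: the origin (TCP) lies between the finger pads; the fingertips stand tip_extent ahead of it and the grasp point (between the pads) lies 5 mm behind it (tip_extent is the distance from the TCP to the fingertips, in m); z points along the fingers, y is the direction in which the jaws open and shut (so a half turn about z gives the same grasp; the last joint's range is limited). The gripper opens to 85 mm and grips with 20 to 120 N. Pads are 22 mm wide; open, the fingers measure 114 mm over their backs; the gripper's body (76 mm by 85 mm) begins 54 mm behind the grasp point. The pads swing forward as they close: fully open they stand 13 mm farther back than shut.
Start: joints at [0.99, 0.181, 1.607, -0, 1.354, -0.206], TCP at [0.21, 0.535, 0.245] pointing down, gripper open.
Joint ranges: [-2.99, 2.99], [-0.89, 2.07], [0.3, 2.58], [-1.14, 4.28], [0, 2.63], [-3.12, 3.12]. Speed limits (rad/s): [2.57, 2.57, 3.01, 3.14, 3.14, 3.14].

## Interface

Orientations are given as a unit quaternion [w, x, y, z].
In Python, from bench import * gives the robot as it stands.
- The arm moves only by the shell command python3 -m jog 'ROWS'. ROWS is JSON, a list of rows, each a list of 3 entries, a list of its own where there are three numbers: the shift along the tool's x, y, z in mm, then the turn, a rotation vector about the tool's x, y, z in rad, then the opening, from 0 (shut) to 1 (fully open). A call has 1 to 20 rows; each row is the pose to reach, as a shift and turn from the pose measured when the call began, along the tool's axes at that moment; what a row does not reach only later rows make up. A row lasts 1/12 s, in which the tool goes at most 41.7 mm and 7.16 degrees, less where a joint would pass 70% of its speed; a pose out of reach is approached as far as the arm can. A call with a gripper value outside its range is refused whole. The fingers move at their own pace and stop on an object; the grip force is fixed at half the most. Time passes only in rows, so rows that repeat a pose let the fingers close. It gives the time, the measured TCP pose, the force and the opening at its end, in the units of the state.
- get_obs(): the state, without advancing time (a new reading comes with each control period).
- camera(name): name is "scene" or "top"; returns (picture, depth): 400x640x3 uint8, red, green, blue; 400x640 float32, m along the optical axis (not along the pixel's ray), 0 where there is no reading.
- get_calibration(name): a dict with "fx", "fy", "cx", "cy" (pixels), "world_from_camera" (4x4, takes a point from camera to world coordinates). Camera axes: x right, y down, z forward; pixel columns grow to the right and rows downward; lengths in m; the calibration is good to about 2 mm. A picture is of the moment at which its call begins. get_calibration takes no time and is no camera call.
- hand_in(): hands the job in, once; it reports no verdict.
The state is a dict: "time_s": time; "q": joint angles; "dq": joint speeds; "joint_efforts": joint torques, N m; "eef_pos": TCP position; "eef_rot": TCP orientation; "wrist_force": force on the tool from outside, world axes, zero at the start; "torque": the same for the moment, N m; "opening": opening from 0.0 (shut) to 1.0 (fully open).
Only numpy, scipy, OpenCV 4.12 (cv2) and the standard library are available. Lean on these libraries where they do the work, as an engineer would, in place of code of your own. Each camera call takes 0.05 s, during which the arm holds its last target.

## Task

The metal gauge leaf of the drill tray stands partly open over the drills in the right-hand bed. With the fingertips, gently push the leaf up and over its spine, then press it down until it lies flat over the empty left-hand bed, so that the drills are fully uncovered. Push and press only: do not pinch the leaf or fling it over, leave the loose tooling beside the tray where it stands, and finish clear of everything.

Things in the scene. Friction and masses are not known exactly. Their poses are not given: they have to be found in the camera images.
- tray: Grey steel drill tray fixed to the bench, 150 (x) x 196 (y) x 42 mm high, open on top. Origin: centre of its underside, on the bench. Its x axis runs along the spine, which divides it in two beds; its -y side (the robot's right, within about 35 degrees) is the bed with four drills, its +y side the empty bed. Outer walls at y = -98 and +98 mm, 42 mm high; the beds are 36 mm deep.
- spine (a point): Point on the hinge axis, mid-length of the spine, 45 mm above the bench. Axes as the tray's: x along the hinge.
- leaf (a joint): Angle of the leaf about the spine, rad: 0 = flat over the bed with the drills (-y side), 1.57 = upright, 3.14 = flat over the empty bed (+y side; a rubber-padded stop that gives 1 to 3 mm). Starts between 0.25 and 0.7. The hinge is stiff: the leaf stays at any angle where it is left and does not fall; moving it takes about 1 to 3 N at the free edge.
- leaf_edge (a point): Middle of the leaf's free edge; moves with the leaf. The leaf is a flat aluminium plate with rows of gauge holes, 138 mm along the spine, reaching from 8 to 117 mm from the hinge axis, 5 mm thick with the axis in its mid-plane, about 150 g. Lying flat, it overhangs the tray's outer wall by 19 mm, its underside 42 mm above the bench.
- chuck: Loose bystander: dark drill chuck standing on its nose with its arbor up, 52 mm diameter, 115 mm high. Origin: centre of its foot.
- holder: Loose bystander: bright steel flanged cutter holder standing upright, 60 mm diameter flange, 100 mm high. Origin: centre of its foot.
- vblock: Loose bystander: dark steel V-block 50 x 60 mm, 46 mm high. Origin: centre of its underside.

How it is judged:
By the outcome, as a careful person would: the job done as asked, in the order asked, and still so for the second after the job is handed in, with the robot touching nothing.
It also fails if it takes over 48 s, if anything falls off the work surface, if the arm or the gripper's body presses on something with over 40 N, if the wrist force passes 120 N, or if a joint passes its speed limit or range.

## Working session

There is one attempt and no reset: what is moved stays moved. The work goes in short steps, Python scripts to look and compute and a shell command to move; the robot and the scene stay as the last step left them, time stands still between calls to the robot, and variables do not carry over. Pictures are saved under pics/ and viewed, and the job is handed in when it is done.

```bash
ls; mkdir -p pics
python3 - <<'E'
from bench import *
import cv2, numpy as np
o=get_obs(); print(o)
for n in ("scene","top"):
    p,d=camera(n); cv2.imwrite(f"pics/{n}0.png",p[:,:,::-1]); np.savez(f"pics/{n}0.npz",p=p,d=d)
    print(n,get_calibration(n))
E
```

```text
pics
{'time_s': 0.0, 'q': array([ 9.89687615e-01,  1.81541414e-01,  1.60801500e+00,  4.76534827e-06,
        1.35380528e+00, -2.06354305e-01]), 'dq': array([-4.85456414e-04,  8.18882868e-04, -5.14410142e-04,  2.48133736e-04,
       -5.30591551e-05,  7.77988206e-04]), 'joint_efforts': array([-4.98757236e-04, -4.44857633e+01, -3.51338446e+01, -2.89562749e-04,
        8.82898428e-03, -1.82126553e-05]), 'eef_pos': array([0.21018764, 0.53463371, 0.24438055]), 'eef_rot': array([-3.41483863e-04,  1.86283084e-01,  9.82495715e-01, -8.15949627e-04]), 'wrist_force': array([0.26011778, 0.32770589, 0.07436444]), 'torque': array([ 0.01818904,  0.02198288, -0.03207174]), 'opening': 1.0008562524429254}
scene {'fx': 426.8976587148669, 'fy': 426.8976587148669, 'cx': 320.418221766863, 'cy': 196.63316352657864, 'world_from_camera': array([[-0.44705482,  0.68344845, -0.57709636,  0.99512722],
       [ 0.89445477,  0.33461036, -0.29662531,  0.28897141],
       [-0.00962569, -0.64879437, -0.76090289,  0.6018619 ],
       [ 0.        ,  0.        ,  0.        ,  1.        ]])}
top {'fx': 485.98762265540495, 'fy': 485.98762265540495, 'cx': 318.43535591152505, 'cy': 191.45170261357745, 'world_from_camera': array([[-0.01884474, -0.98861745,  0.14926625,  0.47329169],
       [-0.99960301,  0.01550193, -0.02352699,  0.10046836],
       [ 0.02094528, -0.14965035, -0.98851711,  0.87733535],
       [ 0.        ,  0.        ,  0.        ,  1.        ]])}
```

View pics/scene0.png

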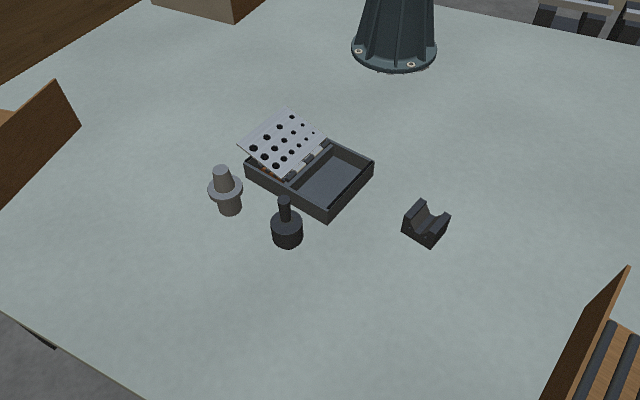

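View pics/top0.png

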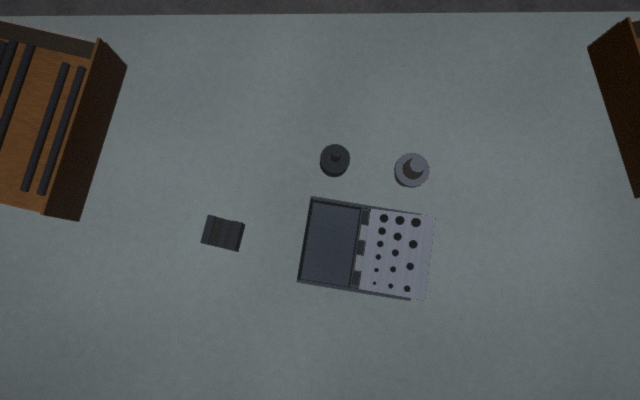

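The scene view shows the leaf partly open around (285,145), with the tray's empty bed at (335,180). The holder is at (226,190), the chuck at (286,225) and the V-block at (427,223). In the top view the hinge is near column 362, the leaf's free edge near column 430, the chuck at (335,160), the holder at (412,170) and the V-block at (223,232). Next I'll measure with depth.

```bash
cat > h.py <<'E'
import numpy as np, cv2
from bench import *
def cloud(n,d):
    c=get_calibration(n); v,u=np.mgrid[:400,:640]
    P=np.stack([(u-c['cx'])/c['fx']*d,(v-c['cy'])/c['fy']*d,d],-1)
    T=c['world_from_camera']; W=P@T[:3,:3].T+T[:3,3]; W[d<=0]=np.nan; return W
E
python3 - <<'E'
from h import *
for n in("top","scene"):
    z=np.load(f"pics/{n}0.npz"); W=cloud(n,z['d']); p=z['p']
    print(n,"table z",np.nanmedian(W[...,2]))
    # object components above 10mm within workspace
    m=(W[...,2]>0.012)&(W[...,2]<0.25)&(W[...,0]>0.15)&(W[...,0]<0.75)&(abs(W[...,1])<0.42)
    k,l,s,c=cv2.connectedComponentsWithStats(m.astype(np.uint8))
    for i in range(1,k):
        if s[i,4]>60:
            q=W[l==i]; print(i,s[i],'min',q.min(0).round(3),'max',q.max(0).round(3))
            (cx,cy),wh,a=cv2.minAreaRect((q[:,:2]*1000).astype(np.float32)); print('  rect',cx,cy,wh,a)
    # rim
    r=m&(W[...,2]>.037)&(W[...,2]<.047); 
    # leaf: bright
    g=p.max(-1).astype(int); lf=m&(g>115)&(W[...,2]>.05)
    k,l,s,c=cv2.connectedComponentsWithStats(lf.astype(np.uint8)); i=1+np.argmax(s[1:,4]); print('leaf',s[i])
    q=W[l==i]; c0=q.mean(0); U,S,V=np.linalg.svd(q-c0,full_matrices=False); nn=V[2]*np.sign(V[2][2]); print('c',c0,'n',nn,'tilt',np.degrees(np.arccos(nn[2])),'dir',np.degrees(np.arctan2(nn[1],nn[0])),'rms',S[2]/len(q)**.5, 'z',q[:,2].min(),q[:,2].max())
E
```

```text
top table z 0.0003546043574930713
1 [320 144  30  33 791] min [0.628 0.027 0.021] max [0.679 0.077 0.119]
  rect 653.7836303710938 52.18498611450195 (51.102970123291016, 50.23493576049805) 0.22477515041828156
2 [394 153  36  35 954] min [ 0.604 -0.11   0.015] max [ 0.662 -0.051  0.104]
  rect 633.0402221679688 -80.62852478027344 (58.926849365234375, 58.572750091552734) 5.567943572998047
3 [ 297  196  138  105 7361] min [ 0.411 -0.109  0.012] max [0.592 0.12  0.082]
  rect 500.298583984375 4.123771667480469 (211.32369995117188, 150.138427734375) 79.68743133544922
4 [ 200  215   44   37 1109] min [0.5   0.213 0.013] max [0.561 0.283 0.05 ]
  rect 531.3033447265625 248.2276611328125 (60.705841064453125, 50.014732360839844) 75.6097183227539
leaf [ 360  209   75   91 4159]
c [ 0.48802951 -0.04970588  0.06480661] n [0.04624353 0.25610056 0.96554339] tilt 15.084429132152327 dir 79.76451369326756 rms 0.0014084766479571396 z 0.05000059791157763 0.08151129438518134
scene table z 0.00034171881204148047
1 [ 236  105  139  144 8046] min [ 0.416 -0.11   0.012] max [0.681 0.121 0.118]
  rect 546.142333984375 -4.116081237792969 (212.76942443847656, 245.5035400390625) 79.33659362792969
2 [ 208  164   35   50 1210] min [ 0.605 -0.111  0.012] max [ 0.665 -0.051  0.103]
  rect 636.9847412109375 -78.44568634033203 (52.913673400878906, 59.004329681396484) 40.271297454833984
3 [ 401  197   51   49 1301] min [0.5   0.213 0.012] max [0.564 0.283 0.049]
  rect 531.927001953125 247.892578125 (61.26427459716797, 53.04192352294922) 76.80957794189453
leaf [ 236  105   91   73 2878]
c [ 0.49263124 -0.04808856  0.06401148] n [0.0446188  0.25452426 0.96603652] tilt 14.975475100744069 dir 80.056925796692 rms 0.0010780378655369759 z 0.0500072941037496 0.07975875703599122
```

Run:
```python
from h import *
a=np.radians(-10.1); ex=np.array([np.cos(a),np.sin(a)]); ey=np.array([-np.sin(a),np.cos(a)])
for n in("top","scene"):
    z=np.load(f"pics/{n}0.npz"); W=cloud(n,z['d'])
    m=(W[...,2]>0.036)&(W[...,2]<0.046)&(W[...,0]>0.40)&(W[...,0]<0.6)&(abs(W[...,1])<0.13)
    q=W[m][:,:2]; X=q@ex; Y=q@ey
    print(n,'x',np.percentile(X,[.5,2,98,99.5]),'y',np.percentile(Y,[.5,2,98,99.5]))
    cX=(np.percentile(X,1)+np.percentile(X,99))/2; Y1=np.percentile(Y,99.5); cY=Y1-.098
    print('centre',cX*ex+cY*ey,cX,cY)
    # rim straightness for yaw: +y wall
    s=Y>Y1-.006; print('yaw resid',np.degrees(np.polyfit(X[s],Y[s],1)[0]))
    # leaf: profile in tray y
    m=(W[...,2]>0.05)&(z['p'].max(-1)>115)&(W[...,0]>0.40)&(W[...,0]<0.6)&(abs(W[...,1])<0.13)
    q=W[m]; print('leaf X',np.percentile(q[:,:2]@ex-cX,[1,99]),'Y',np.percentile(q[:,:2]@ey-cY,[.5,99]),'z',np.percentile(q[:,2],99.5)); 
    f=np.polyfit(q[:,:2]@ey-cY,q[:,2],1);print(f,np.arctan(-f[0]),'z at spine',f[1])
```

```text
top x [0.41681859 0.41709565 0.56638989 0.56669902] y [0.00420091 0.01061191 0.19707041 0.19742293]
centre [0.50157202 0.01164434] 0.4917572227043593 0.09942292945628856
yaw resid -0.10988198902532273
leaf X [-0.06674692  0.06684652] Y [-0.11156815 -0.00638674] z 0.07935186775808274
[-0.26697265  0.04807701] 0.2608880414762194 z at spine 0.04807701221889545
scene x [0.41738764 0.41900422 0.56801576 0.56862311] y [0.00195164 0.00549964 0.1973806  0.19791897]
centre [0.50308001 0.01187957] 0.49320058953137697 0.09991896892786767
yaw resid -0.1393325845013642
leaf X [-0.06874395  0.06721995] Y [-0.11237542 -0.00159614] z 0.07839299638940964
[-0.26487732  0.04792354] 0.2589311008757589 z at spine 0.04792353539230573
```

```bash
python3 - <<'E'
import bench; print([x for x in dir(bench) if x[0]!='_'])
for k in dir(bench):
    if 'tip' in k.lower(): print(k,getattr(bench,k))
E
cat >> h.py <<'E'
from scipy.spatial.transform import Rotation as Ro
YAW=np.radians(-10.1); SP=np.array([.502,.0118,.045])
EX=np.array([np.cos(YAW),np.sin(YAW),0]); EY=np.array([-np.sin(YAW),np.cos(YAW),0]); EZ=np.array([0,0,1.])
TE=globals().get('tip_extent',0.0)
def cur():
    o=get_obs(); w,x,y,z=o['eef_rot']; return o,np.array(o['eef_pos']),Ro.from_quat([x,y,z,w])
def tray(p): d=np.asarray(p)-SP; return np.array([d@EX,d@EY,d[2]+.045])
def world(X,Y,z): return np.array([SP[0],SP[1],0])+X*EX+Y*EY+z*EZ
def Rt(th): # tool tilt (deg): fingers pointing down, tilted towards +Y by th
    R0=Ro.from_matrix(np.stack([EY,EX,-EZ],1)); return R0*Ro.from_rotvec([0,np.radians(th),0])
def row(X,Y,z,th,tip=True):
    o,p,R=cur(); R1=Rt(th); t=world(X,Y,z)
    if tip: t=t-TE*R1.as_matrix()[:,2]
    return (R.inv().apply(t-p)*1000).round(1), (R.inv()*R1).as_rotvec().round(3)
def show():
    o,p,R=cur(); tip=p+TE*R.as_matrix()[:,2]
    rel=(Rt(0).inv()*R).as_rotvec(degrees=True)
    print('t',round(o['time_s'],2),'tip tray mm',(tray(tip)*1000).round(1),'rot',rel.round(1),'F',o['wrist_force'].round(2),'open',round(o['opening'],2),'q',np.round(o['q'],2))
E
python3 - <<'E'
from h import *
print(TE); show()
for a in [(0,-.21,.25,0),(0,-.21,.25,45),(0,-.17,.20,45)]: print(a,row(*a))
E
```

```text
['MotionError', 'camera', 'get_calibration', 'get_obs', 'hand_in', 'tip_extent']
tip_extent 0.014
0.014
t 0.1 tip tray mm [-379.   463.6  230.5] rot [  0.1  -0.  -78.6] F [ 0.3   0.75 -0.12] open 1.0 q [ 0.99  0.18  1.61 -0.    1.35 -0.21]
(0, -0.21, 0.25, 0) (array([-504.4, -585.7,  -18.8]), array([-1.000e-03,  1.000e-03,  1.372e+00]))
(0, -0.21, 0.25, 45) (array([-506.3, -595.4,  -14.7]), array([-0.538,  0.657,  1.296]))
(0, -0.17, 0.2, 45) (array([-498.4, -556.1,   35.3]), array([-0.538,  0.657,  1.296]))
```

```bash
python3 -m jog '[[[-50,-59,-2],[0,0,0.12],0],[[-100,-118,-4],[0,0,0.24],0],[[-150,-176,-6],[0,0,0.36],0],[[-200,-234,-8],[0,0,0.48],0],[[-250,-292,-10],[0,0,0.6],0],[[-300,-350,-12],[0,0,0.72],0],[[-350,-410,-14],[0,0,0.84],0],[[-400,-468,-16],[0,0,0.96],0],[[-450,-526,-18],[0,0,1.08],0],[[-504,-586,-19],[0,0,1.2],0],[[-504,-586,-19],[0,0,1.372],0],[[-504,-586,-19],[0,0,1.372],0],[[-504,-586,-19],[0,0,1.372],0],[[-504,-586,-19],[0,0,1.372],0],[[-504,-586,-19],[0,0,1.372],0],[[-504,-586,-19],[0,0,1.372],0],[[-504,-586,-19],[0,0,1.372],0],[[-504,-586,-19],[0,0,1.372],0],[[-504,-586,-19],[0,0,1.372],0],[[-504,-586,-19],[0,0,1.372],0]]'
python3 - <<'E'
from h import *
show()
for a in [(0,-.21,.2,45),(0,-.18,.12,45)]: print(a,row(*a))
E
```

```text
time_s: 1.77
eef_pos: [0.4654, -0.1996, 0.2638]
eef_rot: [0.001, 0.768, 0.641, -0.001]
wrist_force: [-1.4, 0.4, 0.3]
opening: 0.0
t 1.77 tip tray mm [   1.  -214.6  249.8] rot [ 0.  -0.2  0.2] F [-1.44  0.43  0.32] open 0.0 q [-0.64  0.01  1.76 -0.    1.38 -0.46]
(0, -0.21, 0.2, 45) (array([-5.2, -1. , 53.9]), array([ 0.001,  0.788, -0.004]))
(0, -0.18, 0.12, 45) (array([ 25. ,  -1.1, 133.9]), array([ 0.001,  0.788, -0.004]))
```

```bash
python3 - <<'E'
from h import *
print(row(0,-.19,.115,45))
E
python3 -m jog '[[[4,-1,30],[0,0.1,0],0],[[8,-1,60],[0,0.2,0],0],[[10,-1,80],[0,0.3,0],0],[[12,-1,100],[0,0.4,0],0],[[14,-1,120],[0,0.5,0],0],[[15,-1,130],[0,0.6,0],0],[[15,-1,135],[0,0.7,0],0],[[15,-1,139],[0,0.788,-0.004],0],[[15,-1,139],[0,0.788,-0.004],0],[[15,-1,139],[0,0.788,-0.004],0],[[15,-1,139],[0,0.788,-0.004],0]]'
python3 - <<'E'
from h import *
show()
print(row(0,-.126,.049,45))
p,d=camera("scene"); cv2.imwrite("pics/s1.png",p[:,:,::-1])
E
```

```text
(array([ 15. ,  -1. , 138.9]), array([ 0.001,  0.788, -0.004]))
time_s: 2.68
eef_pos: [0.4671, -0.1845, 0.1251]
eef_rot: [-0.245, 0.708, 0.594, 0.293]
wrist_force: [0.4, 1.1, 0.9]
opening: -0.002
t 2.68 tip tray mm [ 1.000e-01 -1.895e+02  1.152e+02] rot [-0.  44.9 -0. ] F [0.45 1.07 0.92] open -0.0 q [-0.95  0.47  1.71  0.53  1.57 -0.94]
(array([-1.7, -0.1, 91.7]), array([0.001, 0.002, 0.001]))
```

View pics/s1.png

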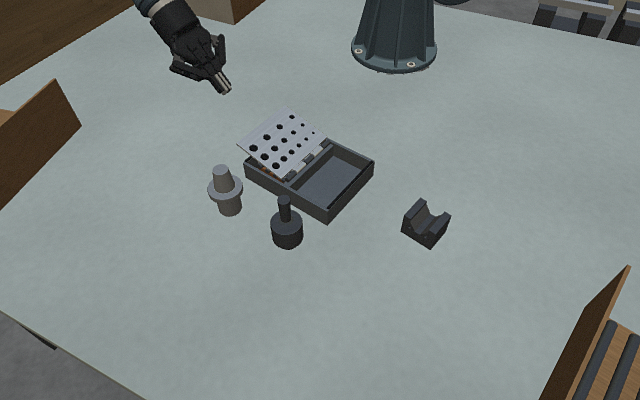

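The picture shows the shut, tilted gripper, with its fingertips at (228,92) pointing at the leaf's free edge (240–290, 105–145). The holder at (226,190) is well clear. Now I'll go in under the overhang.

```bash
python3 -m jog '[[[-1,0,20],[0,0,0],0],[[-2,0,40],[0,0,0],0],[[-2,0,60],[0,0,0],0],[[-2,0,76],[0,0,0],0],[[-2,0,86],[0,0,0],0],[[-2,0,92],[0,0,0],0],[[-2,0,92],[0,0,0],0],[[-2,0,92],[0,0,0],0]]'
python3 - <<'E'
from h import *
show()
p,d=camera("scene"); cv2.imwrite("pics/s2.png",cv2.resize(p[60:260,160:420,::-1],None,fx=3,fy=3))
E
```

```text
time_s: 3.4
eef_pos: [0.479, -0.1223, 0.0597]
eef_rot: [-0.244, 0.708, 0.595, 0.293]
wrist_force: [0.3, 0.6, 0.0]
opening: -0.001
t 3.4 tip tray mm [   0.9 -126.2   49.7] rot [-0.1 44.8 -0.1] F [0.27 0.59 0.01] open -0.0 q [-0.86  0.53  1.79  0.59  1.41 -0.97]
```

View pics/s2.png

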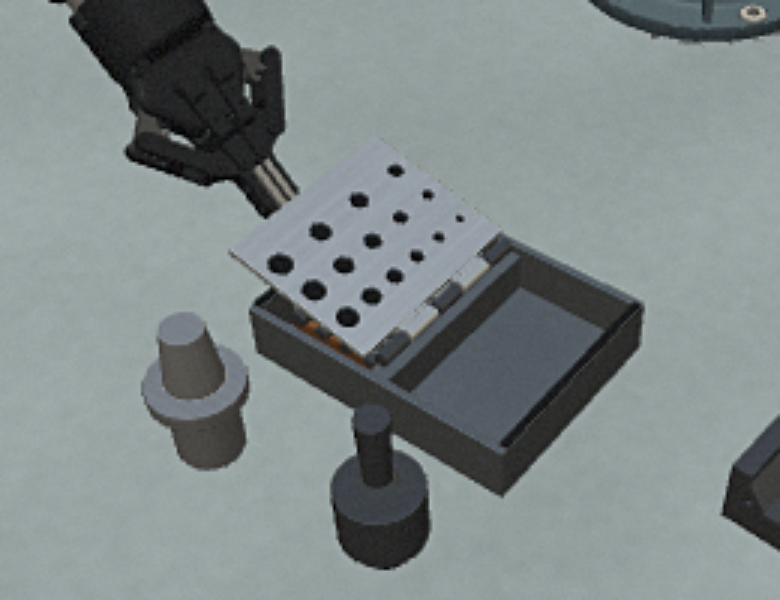

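Contact geometry looks right: the tips at (275,200) of the crop sit just under the free edge. I'll compute the leaf-following waypoints.

```bash
cat >> h.py <<'E'
def tipfor(phi):
    f=np.radians(phi); th=45 if phi<60 else max(0,45-(phi-60)*.5); q=np.radians(th)
    t=np.array([np.sin(f),np.cos(f)]); l=np.array([-np.cos(f),np.sin(f)])
    x=np.array([np.cos(q),np.sin(q)]); d=np.array([np.sin(q),-np.cos(q)]); h=np.array([0,.045])
    A=(.117*l-.0025*t+h+(.008+.002*(phi-15)/30)*d) if phi<=45 else (.107*l-.0025*t+h)
    c=A-.011*x; return c,th
def plan(phis,X=0):
    for p in phis:
        c,th=tipfor(p); s,r=row(X,c[0],c[1],th); print(p,(c*1000).round(0),th,s.round(0),r.round(2))
E
python3 - <<'E'
from h import *
show(); plan([15,20,25,30,35,40,45,50,55,60])
E
```

```text
t 3.45 tip tray mm [   1.1 -126.7   49.8] rot [-0.2 44.7 -0.1] F [ 0.29 -0.32  0.15] open 0.0 q [-0.86  0.53  1.79  0.59  1.41 -0.97]
15 [-116.   59.] 45 [14. -1.  1.] [0. 0. 0.]
20 [-113.   69.] 45 [23. -1. -4.] [0. 0. 0.]
25 [-109.   78.] 45 [33. -1. -8.] [0. 0. 0.]
30 [-104.   87.] 45 [ 42.  -1. -11.] [0. 0. 0.]
35 [-98.  96.] 45 [ 52.  -1. -13.] [0. 0. 0.]
40 [-92. 104.] 45 [ 62.  -1. -14.] [0. 0. 0.]
45 [-85. 111.] 45 [ 72.  -1. -14.] [0. 0. 0.]
50 [-78. 118.] 45 [ 82.  -1. -14.] [0. 0. 0.]
55 [-71. 123.] 45 [ 91.  -1. -13.] [0. 0. 0.]
60 [-63. 129.] 45.0 [100.  -1. -12.] [0. 0. 0.]
```

```bash
python3 -m jog '[[[5,-1,0],[0,0,0],0],[[10,-1,1],[0,0,0],0],[[14,-1,1],[0,0,0],0],[[18,-1,-2],[0,0,0],0],[[23,-1,-4],[0,0,0],0],[[28,-1,-6],[0,0,0],0],[[33,-1,-8],[0,0,0],0],[[37,-1,-10],[0,0,0],0],[[42,-1,-11],[0,0,0],0],[[47,-1,-12],[0,0,0],0],[[52,-1,-13],[0,0,0],0],[[57,-1,-14],[0,0,0],0],[[62,-1,-14],[0,0,0],0],[[62,-1,-14],[0,0,0],0]]'
python3 - <<'E'
from h import *
show()
p,d=camera("scene"); cv2.imwrite("pics/s3.png",cv2.resize(p[60:260,160:420,::-1],None,fx=3,fy=3))
plan([40,45,50,55,60,65,70,75,80,85,90])
E
```

```text
time_s: 4.62
eef_pos: [0.4841, -0.0882, 0.1142]
eef_rot: [-0.243, 0.708, 0.595, 0.293]
wrist_force: [0.2, 0.4, -0.2]
opening: 0.0
t 4.62 tip tray mm [ -0.  -91.7 104.2] rot [-0.2 44.8 -0.2] F [ 0.18  0.38 -0.16] open 0.0 q [-0.81  0.41  1.83  0.61  1.46 -0.89]
40 [-92. 104.] 45 [-1.  0. -0.] [0. 0. 0.]
45 [-85. 111.] 45 [10.  0. -1.] [0. 0. 0.]
50 [-78. 118.] 45 [19.  0. -0.] [0. 0. 0.]
55 [-71. 123.] 45 [28.  0.  0.] [0. 0. 0.]
60 [-63. 129.] 45.0 [37.  0.  2.] [0. 0. 0.]
65 [-56. 133.] 42.5 [47.  0.  4.] [ 0.   -0.04  0.  ]
70 [-47. 138.] 40.0 [56.  0.  7.] [ 0.   -0.08  0.  ]
75 [-39. 141.] 37.5 [65.  1. 11.] [ 0.   -0.13  0.  ]
80 [-30. 144.] 35.0 [74.  1. 15.] [ 0.   -0.17  0.  ]
85 [-21. 145.] 32.5 [82.  1. 20.] [ 0.   -0.22  0.  ]
90 [-12. 146.] 30.0 [90.  1. 26.] [ 0.   -0.26  0.  ]
```

View pics/s3.png

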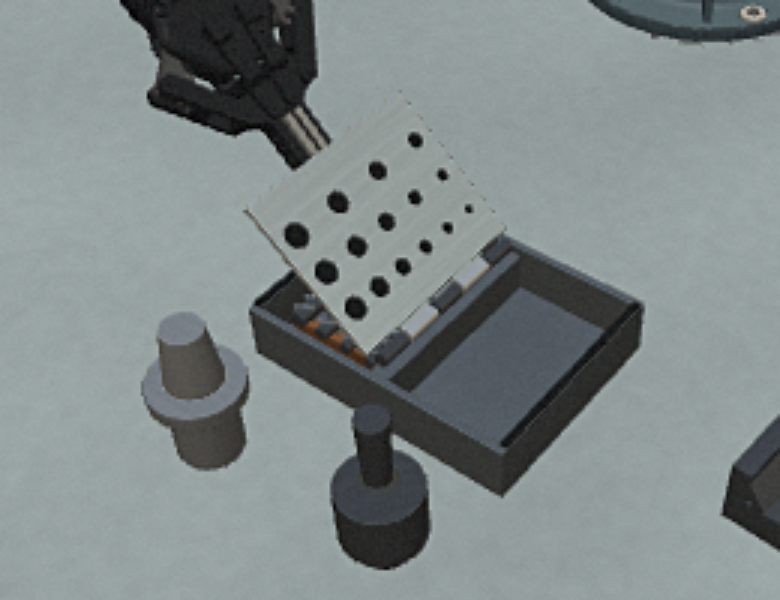

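The leaf is now up at about 40°, with the tips at (305,150) of the crop behind its free edge. I'll continue.

```bash
python3 -m jog '[[[4,0,0],[0,0,0],0],[[9,0,-1],[0,0,0],0],[[14,0,-1],[0,0,0],0],[[19,0,0],[0,0,0],0],[[23,0,0],[0,0,0],0],[[28,0,0],[0,0,0],0],[[33,0,1],[0,0,0],0],[[37,0,2],[0,0,0],0],[[42,0,3],[0,-0.02,0],0],[[47,0,4],[0,-0.04,0],0],[[52,0,6],[0,-0.06,0],0],[[56,0,7],[0,-0.08,0],0],[[61,0,9],[0,-0.1,0],0],[[65,1,11],[0,-0.13,0],0],[[70,1,13],[0,-0.15,0],0],[[74,1,15],[0,-0.17,0],0],[[78,1,17],[0,-0.19,0],0],[[82,1,20],[0,-0.22,0],0],[[86,1,23],[0,-0.24,0],0],[[90,1,26],[0,-0.26,0],0]]'
python3 - <<'E'
from h import *
show()
p,d=camera("scene"); cv2.imwrite("pics/s4.png",cv2.resize(p[60:260,160:420,::-1],None,fx=3,fy=3))
plan([90,95,100,105,110,115,120,125,130,135,140])
E
```

```text
time_s: 6.33
eef_pos: [0.4992, -0.0067, 0.1591]
eef_rot: [-0.164, 0.74, 0.622, 0.198]
wrist_force: [-0.6, -2.3, 1.0]
opening: 0.001
t 6.33 tip tray mm [  0.5 -11.8 147. ] rot [-0.2 29.8 -0.2] F [-0.58 -2.31  0.96] open 0.0 q [-0.56  0.17  1.91  0.5   1.31 -0.57]
90 [-12. 146.] 30.0 [-2. -0.  0.] [0. 0. 0.]
95 [ -3. 147.] 27.5 [ 7. -0.  4.] [ 0.   -0.04  0.  ]
100 [  6. 146.] 25.0 [15. -0. 10.] [ 0.   -0.08  0.  ]
105 [ 15. 145.] 22.5 [23. -0. 15.] [ 0.   -0.13  0.  ]
110 [ 24. 143.] 20.0 [30. -0. 22.] [ 0.   -0.17  0.  ]
115 [ 32. 140.] 17.5 [37. -0. 28.] [ 0.   -0.21  0.  ]
120 [ 41. 136.] 15.0 [43. -0. 36.] [ 0.   -0.26  0.  ]
125 [ 49. 132.] 12.5 [48. -0. 44.] [ 0.  -0.3  0. ]
130 [ 56. 127.] 10.0 [52. -0. 52.] [ 0.   -0.34  0.  ]
135 [ 63. 121.] 7.5 [56. -0. 61.] [ 0.   -0.39  0.  ]
140 [ 69. 115.] 5.0 [59. -0. 69.] [ 0.   -0.43  0.  ]
```

View pics/s4.png

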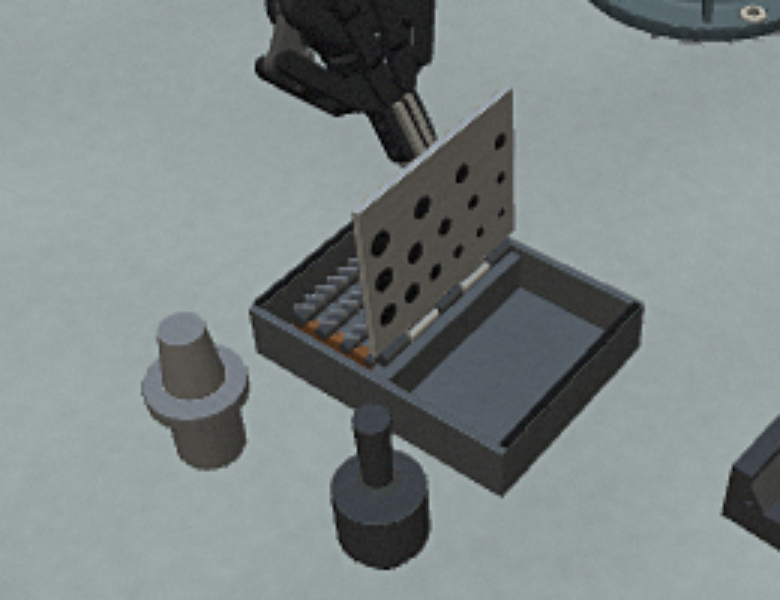

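The leaf is upright, about 90°, with the tips at (415,145) of the crop behind its top edge and about 2 N of push. I'll carry on over the spine.

```bash
python3 -m jog '[[[2,0,2],[0,-0.02,0],0],[[7,0,4],[0,-0.04,0],0],[[11,0,7],[0,-0.06,0],0],[[15,0,10],[0,-0.08,0],0],[[19,0,12],[0,-0.11,0],0],[[23,0,15],[0,-0.13,0],0],[[27,0,18],[0,-0.15,0],0],[[30,0,22],[0,-0.17,0],0],[[34,0,25],[0,-0.19,0],0],[[37,0,28],[0,-0.21,0],0],[[40,0,32],[0,-0.24,0],0],[[43,0,36],[0,-0.26,0],0],[[46,0,40],[0,-0.28,0],0],[[48,0,44],[0,-0.3,0],0],[[50,0,48],[0,-0.32,0],0],[[52,0,52],[0,-0.34,0],0],[[54,0,57],[0,-0.37,0],0],[[56,0,61],[0,-0.39,0],0],[[58,0,65],[0,-0.41,0],0],[[59,0,69],[0,-0.43,0],0]]'
python3 - <<'E'
from h import *
show()
p,d=camera("scene"); cv2.imwrite("pics/s5.png",cv2.resize(p[60:260,160:420,::-1],None,fx=3,fy=3))
plan([140,145,150,155,160,165,170,175,178,180])
E
```

```text
time_s: 8.05
eef_pos: [0.5141, 0.0792, 0.1287]
eef_rot: [-0.027, 0.765, 0.643, 0.035]
wrist_force: [0.4, -0.9, 1.1]
opening: 0.001
t 8.05 tip tray mm [1.000e-01 6.970e+01 1.147e+02] rot [-0.2  5.1 -0.2] F [ 0.42 -0.87  1.06] open 0.0 q [-0.13  0.18  1.87  0.1   1.09 -0.  ]
140 [ 69. 115.] 5.0 [-1.  0. -1.] [ 0. -0.  0.]
145 [ 75. 108.] 2.5 [5. 0. 7.] [ 0.   -0.04  0.  ]
150 [ 80. 101.] 0 [10.  0. 14.] [ 0.   -0.09  0.  ]
155 [85. 92.] 0 [14.  0. 23.] [ 0.   -0.09  0.  ]
160 [89. 84.] 0 [17.  0. 32.] [ 0.   -0.09  0.  ]
165 [92. 75.] 0 [19.  0. 41.] [ 0.   -0.09  0.  ]
170 [94. 66.] 0 [20.  0. 50.] [ 0.   -0.09  0.  ]
175 [95. 57.] 0 [21.  0. 59.] [ 0.   -0.09  0.  ]
178 [96. 51.] 0 [21.  0. 65.] [ 0.   -0.09  0.  ]
180 [96. 48.] 0 [21.  0. 69.] [ 0.   -0.09  0.  ]
```

View pics/s5.png

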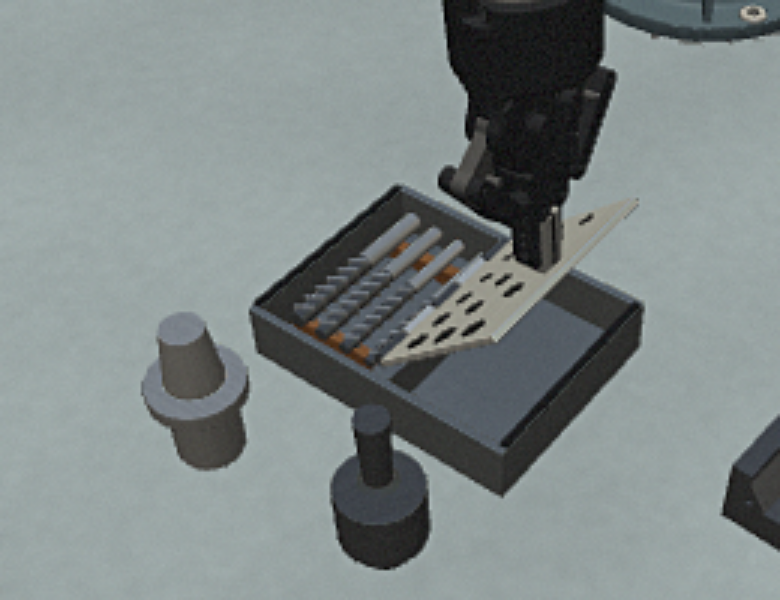

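The leaf is past the spine at about 140°, with the fingertips on its upper face at (535,260) of the crop. I'll press it down, slowing at the end.

```bash
python3 -m jog '[[[2,0,3],[0,-0.02,0],0],[[5,0,7],[0,-0.04,0],0],[[8,0,11],[0,-0.06,0],0],[[10,0,14],[0,-0.09,0],0],[[12,0,18],[0,-0.09,0],0],[[14,0,23],[0,-0.09,0],0],[[16,0,27],[0,-0.09,0],0],[[17,0,32],[0,-0.09,0],0],[[18,0,36],[0,-0.09,0],0],[[19,0,41],[0,-0.09,0],0],[[20,0,45],[0,-0.09,0],0],[[20,0,50],[0,-0.09,0],0],[[20,0,54],[0,-0.09,0],0],[[21,0,57],[0,-0.09,0],0],[[21,0,60],[0,-0.09,0],0],[[21,0,62],[0,-0.09,0],0],[[21,0,64],[0,-0.09,0],0],[[21,0,66],[0,-0.09,0],0],[[21,0,67],[0,-0.09,0],0]]'
python3 - <<'E'
from h import *
show()
E
```

```text
time_s: 9.68
eef_pos: [0.5186, 0.1062, 0.0631]
eef_rot: [0.002, 0.765, 0.643, 0.0]
wrist_force: [0.5, 0.3, 0.5]
opening: 0.002
t 9.68 tip tray mm [-0.2 95.9 49.1] rot [-0.2 -0.1 -0.2] F [0.54 0.25 0.54] open 0.0 q [-0.02  0.32  1.85 -0.    0.97  0.15]
```

```bash
python3 -m jog '[[[0,0,0.5],[0,0,0],0],[[0,0,1],[0,0,0],0],[[0,0,1.5],[0,0,0],0],[[0,0,2],[0,0,0],0],[[0,0,2],[0,0,0],0]]'; python3 -m jog '[[[0,0,0.5],[0,0,0],0],[[0,0,1],[0,0,0],0],[[0,0,1.5],[0,0,0],0],[[0,0,1.5],[0,0,0],0]]'
```

```text
time_s: 10.1
eef_pos: [0.5187, 0.1063, 0.0615]
eef_rot: [0.002, 0.765, 0.644, 0.0]
wrist_force: [-1.6, 0.4, 5.1]
opening: 0.001
time_s: 10.43
eef_pos: [0.5188, 0.1063, 0.0614]
eef_rot: [0.002, 0.765, 0.644, 0.0]
wrist_force: [-6.1, 0.1, 15.1]
opening: -0.001
```

```bash
python3 -m jog '[[[0,0,1.5],[0,0,0],0],[[0,0,2],[0,0,0],0],[[0,0,2],[0,0,0],0],[[0,0,2],[0,0,0],0]]'; python3 -m jog '[[[0,0,-2],[0,0,0],0],[[0,0,-5],[0,0,0],0],[[0,0,-15],[0,0,0],0],[[0,0,-40],[0,0,0],0],[[0,0,-75],[0,0,0],0],[[0,0,-110],[0,0,0],0],[[-10,0,-145],[0,0,0],0],[[-50,0,-150],[0,0,0],0],[[-90,0,-150],[0,0,0],0],[[-130,0,-150],[0,0,0],0],[[-170,0,-150],[0,0,0],0],[[-210,0,-150],[0,0,0],0],[[-240,0,-150],[0,0,0],0],[[-240,0,-150],[0,0,0],0],[[-240,0,-150],[0,0,0],0]]'
python3 - <<'E'
from h import *
show()
P={}
for n in("top","scene"):
    p,d=camera(n); cv2.imwrite(f"pics/{n}6.png",p[:,:,::-1]); W=cloud(n,d); T=W-SP
    X=T@EX;Y=T@EY;Z=W[...,2]
    m=(abs(X)<.064)&(Y>.015)&(Y<.112)&(Z>.035)&(Z<.12); f=np.linalg.lstsq(np.c_[X[m],Y[m],np.ones(m.sum())],Z[m],rcond=None)[0]
    print(n,m.sum(),'slope x,y,z0',f,'angle',np.pi+(-np.arctan(f[1])))
    for nm,(a,b) in dict(chuck=(.6535,.052),holder=(.633,-.08),vblock=(.531,.248)).items():
        q=W[(np.hypot(W[...,0]-a,W[...,1]-b)<.06)&(Z>.012)&(Z<.13)&(abs(X+.02)>.085)|((np.hypot(W[...,0]-a,W[...,1]-b)<.06)&(Z>.012)&(Z<.13)&(Y>.15))]
        print(nm,q.min(0).round(3),q.max(0).round(3))
E
```

```text
time_s: 10.77
eef_pos: [0.5188, 0.1063, 0.0613]
eef_rot: [0.002, 0.765, 0.644, 0.0]
wrist_force: [-8.7, -0.4, 19.5]
opening: 0.0
time_s: 12.02
eef_pos: [0.4771, -0.1312, 0.2124]
eef_rot: [0.002, 0.766, 0.642, 0.0]
wrist_force: [0.2, 1.1, -0.3]
opening: -0.0
t 12.02 tip tray mm [   0.6 -145.2  198.4] rot [-0.2 -0.1 -0. ] F [ 0.18  1.09 -0.26] open -0.0 q [-0.51  0.03  1.84 -0.    1.27 -0.33]
top 4291 slope x,y,z0 [ 0.00109962 -0.0016746   0.04759855] angle 3.143267255872572
chuck [0.628 0.027 0.021] [0.68  0.077 0.118]
holder [ 0.604 -0.111  0.013] [ 0.662 -0.051  0.104]
vblock [0.5   0.213 0.013] [0.561 0.283 0.05 ]
scene 2821 slope x,y,z0 [0.00083487 0.00022363 0.04776666] angle 3.14136901928246
chuck [0.629 0.027 0.019] [0.681 0.078 0.118]
holder [ 0.604 -0.11   0.012] [ 0.664 -0.051  0.103]
vblock [0.498 0.213 0.012] [0.565 0.283 0.049]
```

```bash
ls pics
```

```text
s1.png
s2.png
s3.png
s4.png
s5.png
scene0.npz
scene0.png
scene6.png
top0.npz
top0.png
top6.png
```

View pics/scene6.png

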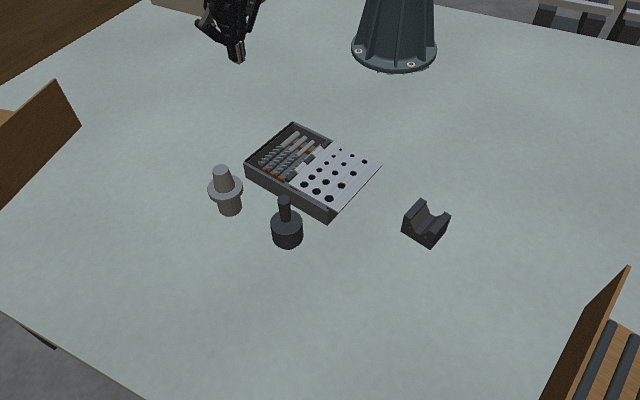

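The leaf lies flat over the empty bed at (335,172) and the drills are uncovered at (290,150). The bystanders haven't moved and the gripper is clear at (235,40).

```bash
python3 -c "
from bench import *
print(hand_in())"
```

```text
the job is handed in; nothing more can be done
None
```

The leaf now lies flat over the empty left-hand bed, the drills are fully uncovered, and the job is handed in at about 12 s of the 48 s. I went under the leaf's free edge with the shut fingertips tilted 45° and pushed it up and over the spine in small steps. I then pressed it onto its stop with up to about 20 N (about 21 N total wrist force) and withdrew to about 200 mm above the bench.

**Last checks:**
- **Leaf angle:** the depth images gave 3.143 rad from the top camera and 3.141 rad from the scene camera. The leaf's top face was at about 47.6 mm, where 47.5 mm is expected, and both readings came after the fingers had let go.
- **Loose tooling:** the chuck, holder and V-block measured the same as at the start, within about 2 mm.
- **Gripper:** it was touching nothing, with a wrist force of about 1 N, which is sensor noise.

No check failed or disagreed.

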